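# Clear a jammed feed tube with the push rod

### The job

An orange slug is jammed in the inclined clear feed tube. Set the yellow catch tray flat on the table centred on the spot where the slug will drop from the tube's lower end and let go of it, then take the red-handled rod and push it in through the upper, flared end until the slug is driven out into the tray. Pull the rod out and lay it back in its blue cradle as it was, leaving the slug in the tray where it stands and the other things on the table alone.

Things in the scene. Friction and masses are not known exactly. Their poses are not given: they have to be found in the camera images.
- tube: clear round feed tube on a post, fixed, sloping down at 35 degrees from level. Origin at the centre of its upper (inlet) mouth, 180 mm above the table; x runs down the bore, y is level. Length 100, bore diameter 30, outside 38; the first 14 mm flare to a 46 bore, 54 outside, at the mouth
- post_foot (a point): point on the table straight below the inlet, at the foot of the 40 mm square post. Its base plate is 12 mm high and reaches 21 mm (level) from here towards the outlet, 65 mm the other way and 65 mm to either side
- brake_pad (a point): where the red spring brake touches the slug's top, 58 mm down the bore. The block and its two cheeks stand on the tube's upper side from 43 to 73 mm along it, up to 40 mm from the bore axis. It presses with about 5 N: pushing the slug takes some 4 to 8 N. It can dip 3 mm deeper once the slug is past, which leaves the rod room
- inlet (a point): centre of the flared upper mouth of the tube (180 mm above the table)
- outlet (a point): centre of the lower mouth of the tube, 100 mm down the bore, about 123 mm above the table; the lowest edge of the tube there is 107 mm above the table
- drop (a point): the spot on the table where the slug comes down: level with the table, straight ahead of the outlet, 43 mm (level) beyond the outlet centre
- slug: orange cylinder, diameter 26, 60 long, about 0.1 kg, jammed wholly inside the tube; origin at its centre, x along its length. Its tail is 15 to 30 mm inside the inlet at the start
- rod: push rod, 200 long overall, about 0.28 kg: red square handle 26 by 26 by 46 long with a round steel shaft (diameter 18) that reaches from the handle along +x to x=147 mm and a round stub (diameter 18) that reaches to x=-53 mm. Origin at the centre of the handle; centre of mass about 46 mm from there along +x
- rod_tip (a point): centre of the rod's free (pushing) end, 147 mm along +x from the handle's centre
- cradle: blue base plate 170 by 70, 12 thick, fixed, with two steel V-forks (8 mm thick, across x=-40 and x=+80 mm, arms to 72 mm above the table, 57 mm apart at the tips) that carry the rod level. Origin on the table, below where the centre of the rod's handle lies; x points the way the rod's tip points
- rest (a point): where the centre of the rod's handle lies when the rod rests in the cradle, 59 mm above the table
- tray: yellow open tray 140 (x) by 120 (y), about 0.25 kg, floor 4 thick, walls 45 high and 4 thick; the end wall at x=+60 to +70 mm is 10 mm thick and carries a black grip plate, 60 mm wide, that rises to 82 mm above the table. Origin at the centre of its underside
- tray_in (a point): centre of the tray's inner floor
- grease: blue grease tub with white lid, diameter 72, 65 tall; origin at centre of underside; leave alone (it may not be shifted by more than 30 mm)
- spray: green can, diameter 52, 130 tall; origin at centre of underside; leave alone (it may not be shifted by more than 30 mm)
- wrench: steel wrench 170 long, lying flat; origin at the middle of its underside; leave alone (it may not be shifted by more than 30 mm)
- bowl: aluminium air-filter bowl with amber sight band, diameter 66, 118 tall; origin at centre of underside; leave alone (it may not be shifted by more than 30 mm)
- elbow: brass pipe elbow, about 80 by 32, 71 tall; origin at its underside below the upright leg, the level leg runs along +x to x=65 mm; leave alone (it may not be shifted by more than 30 mm)
- gauge: pressure gauge on a steel foot 50 by 60, 96 tall; origin at centre of underside; leave alone (it may not be shifted by more than 30 mm)

How it is judged:
By the outcome, as a careful person would: the job done as asked, in the order asked, and still so for the second after the job is handed in, with the robot touching nothing.
It also fails if it takes over 72 s, if anything falls off the work surface, if the arm or the gripper's body presses on something with over 40 N, if the wrist force passes 120 N, or if a joint passes its speed limit or range.

### The arm

A 7-joint arm with a two-finger parallel gripper is mounted at the origin on the work surface. World frame = base frame: x ahead of the robot, y to its left, z up, the work surface at z = 0. Lengths are in m, angles in rad, forces in N, time in s.
With the tool pointing down it reaches from about 0.35 to 0.9 m from the base axis. Payload 19.9 kg.
Tool frame: the origin (TCP) lies midway between the tips of the shut fingers; the grasp point (between the pads) lies 19 mm behind it; y points along the fingers, z is the direction in which the jaws open and shut, and the axes are right-handed (so a half turn about y gives the same grasp; the last joint's range is limited). The gripper opens to 85 mm and grips with 20 to 120 N. Pads are 22 mm wide; open, the fingers measure 114 mm over their backs; the gripper's body (76 mm by 85 mm) begins 54 mm behind the grasp point. The pads swing forward as they close: fully open they stand 13 mm farther back than shut.
Start: joints at [1.083, 0.417, -0.01, 1.614, 0.005, 1.111, -0.053], TCP at [0.27, -0.564, 0.231] pointing down, gripper open.
Joint ranges: [-2.81, 2.81], [-0.39, 2.02], [-1.27, 1.25], [0.06, 2.57], [-1.19, 4.33], [0.19, 2], [-2.82, 2.82]. Speed limits (rad/s): [1.89, 1.89, 2.39, 2.39, 3.01, 3.01, 3.01].

### API

Orientations are given as a unit quaternion [x, y, z, w].
In Python, from workcell import manip, cams gives the robot as it stands.
- The arm moves only by the shell command python3 -m crank 'ROWS' [FORCE]. ROWS is a JSON object of lists of equal length, an entry for each row: "grip": the finger opening in mm, from 0 to 85.4; "offset": the shift along the tool's x, y, z in mm, a list of three; "roll": the turn about the tool's y in degrees. A call has 1 to 20 rows; each row is the pose to reach, as a shift and turn from the pose commanded when the call began, along the tool's axes at that moment; what a row does not reach only later rows make up. A row lasts 1/8 s, in which the tool goes at most 62.5 mm and 10.7 degrees, less where a joint would pass 70% of its speed; a pose out of reach is approached as far as the arm can. A call with a gripper value outside its range is refused whole. The fingers move at their own pace and stop on an object; FORCE is the grip in N (left out, the last holds). Time passes only in rows, so rows that repeat a pose let the fingers close. It gives the time, the measured TCP pose, the force and the opening at its end, in the units of the state.
- manip.sense(): the state, without advancing time (a new reading comes with each control period).
- cams.camera(name): name is "scene" or "side" or "wrist"; returns a dict with "pixels" (400x640x3 uint8, blue, green, red), "K" (3x3 intrinsics, pixels), "k1" (the pictures are not rectified: a ray, as slopes to the right and down, at radius r is drawn at 1 + k1 r^2 times it, then the intrinsics apply), "R" (3x3) and "t" (3): a world point X has camera coordinates R X + t. Camera axes: x right, y down, z forward; pixel columns grow to the right and rows downward; lengths in m; the calibration is good to about 2 mm. A picture is of the moment at which its call begins. There is no depth.
- manip.hand_in(): hands the job in, once; it reports no verdict.
The state is a dict: "time_s": time; "joint_positions": joint angles; "dq": joint speeds; "tau": joint torques, N m; "position": TCP position; "tool_rot": TCP orientation; "contact_force": force on the tool from outside, world axes, zero at the start; "wrist_torque": the same for the moment, N m; "width": finger opening in m.
Only numpy, scipy, OpenCV 4.12 (cv2) and the standard library are available. Lean on these libraries where they do the work, as an engineer would, in place of code of your own. Each camera call takes 0.05 s, during which the arm holds its last target. There are 200 camera calls.

## Working session

There is one attempt and no reset: what is moved stays moved. The work goes in short steps, Python scripts to look and compute and a shell command to move; the robot and the scene stay as the last step left them, time stands still between calls to the robot, and variables do not carry over. Pictures are saved under pics/ and viewed, about 8 in all and at most 12, crops included, and the job is handed in when it is done.

```bash
ls; mkdir -p pics; python3 - <<'E'
from workcell import manip, cams
import cv2
s=manip.sense(); print({k:(v if not hasattr(v,'tolist') else v.tolist()) for k,v in s.items()})
for n in ["scene","side","wrist"]:
    c=cams.camera(n); cv2.imwrite(f"pics/{n}0.png",c["pixels"]); print(n,c["K"],c["k1"],(-c["R"].T@c["t"]),c["R"])
E
```

```text
pics
{'time_s': 0.0, 'joint_positions': [1.082491648283724, 0.4179881983319936, -0.010314799477384675, 1.6141579252802742, 0.0046951245834135095, 1.1106785634855236, -0.05299903201412516], 'dq': [-0.0011571982825216438, 0.00022084126947263057, -0.0003597937518660661, 0.0013727134864364424, 0.0009320998122304561, -4.2076788079388336e-05, 0.0004782982318723134], 'tau': [-0.0012154872820246965, -86.44656658172607, 0.6778556853532791, -43.489097356796265, 0.01895632711239159, 0.007603097765240818, 7.772078788548242e-05], 'position': [0.26990763562116193, -0.5633440265712384, 0.23065815856349156], 'tool_rot': [-0.15678712922734092, 0.6899423590302377, -0.6891239875908033, 0.15654222130591466], 'contact_force': [0.08176419026874462, 0.31093999208607737, 0.24821661280386803], 'wrist_torque': [-0.06394822718572232, -0.012736124404268892, 0.04910118717013404], 'width': 0.0854856094885599}
scene [[467.6939906    0.         315.86385736]
 [  0.         467.6939906  204.16982756]
 [  0.           0.           1.        ]] -0.09952241363121729 [1.04973177 0.7675596  1.04807483] [[-0.84927467  0.52779641  0.01278615]
 [ 0.36569782  0.60556504 -0.70679282]
 [-0.38078556 -0.59558537 -0.70730505]]
side [[405.36812832   0.         323.93161028]
 [  0.         405.36812832 194.49281632]
 [  0.           0.           1.        ]] -0.08838986495101943 [ 0.48543844 -0.76212607  0.94603139] [[ 0.98898099 -0.14697478 -0.01774852]
 [-0.1185944  -0.71478258 -0.68921784]
 [ 0.0886113   0.68372822 -0.72433677]]
wrist [[340.97461364   0.         320.28506495]
 [  0.         340.97461364 197.85868222]
 [  0.           0.           1.        ]] -0.041236709417766165 [ 0.32924896 -0.53491052  0.37422713] [[ 0.43085638 -0.90241931 -0.00147253]
 [-0.87123239 -0.41639049  0.25994824]
 [-0.23519546 -0.11071744 -0.96562143]]
```

View pics/scene0.png

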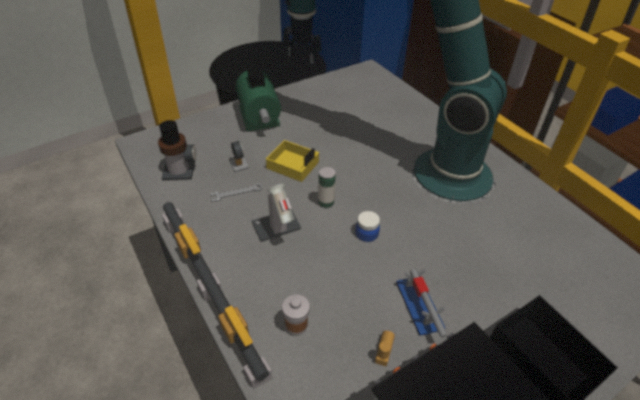

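View pics/side0.png

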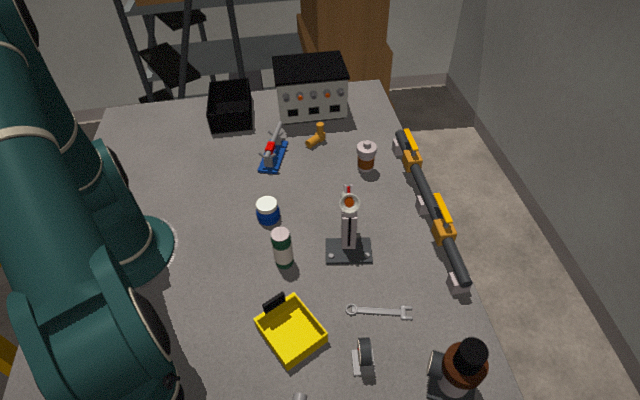

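Scene shows the tray (293,160), tube (283,205), rod/cradle (425,300). Side shows the tray (290,330), tube inlet (349,205), rod (272,150) with its tip pointing up-image. I'll enlarge these to measure them.

```bash
cat > h.py <<'E'
import numpy as np, cv2
from workcell import manip, cams
from scipy.spatial.transform import Rotation as Ro
from scipy.optimize import least_squares
def ray(c,u,v):
    K=c["K"]; p=cv2.undistortPoints(np.array([[[u,v]]],float),K,np.array([c["k1"],0,0,0,0]))[0,0]
    d=c["R"].T@np.array([p[0],p[1],1]); return -c["R"].T@c["t"],d/np.linalg.norm(d)
def atz(c,u,v,z):
    o,d=ray(c,u,v); return o+d*(z-o[2])/d[2]
def proj(c,X):
    X=np.atleast_2d(X).astype(float)
    return cv2.projectPoints(X,cv2.Rodrigues(c["R"])[0],c["t"],c["K"],np.array([c["k1"],0,0,0,0]))[0][:,0]
def tri(*obs):
    A=0;b=0
    for c,u,v in obs:
        o,d=ray(c,u,v);P=np.eye(3)-np.outer(d,d);A=A+P;b=b+P@o
    return np.linalg.solve(A,b)
def crop(im,x0,y0,w,h,s):
    o=cv2.resize(im[y0:y0+h,x0:x0+w],None,fx=s,fy=s,interpolation=cv2.INTER_CUBIC)
    for x in range((x0+9)//10*10,x0+w,10):
        cv2.line(o,((x-x0)*s,0),((x-x0)*s,6),(255,255,255),1)
        if x%20==0: cv2.putText(o,str(x),((x-x0)*s-10,17),0,.38,(0,255,255),1)
    for y in range((y0+9)//10*10,y0+h,10):
        cv2.line(o,(0,(y-y0)*s),(6,(y-y0)*s),(255,255,255),1)
        if y%20==0: cv2.putText(o,str(y),(8,(y-y0)*s+4),0,.38,(0,255,255),1)
    return o
E
python3 - <<'E'
from h import *
S=cv2.imread("pics/side0.png");C=cv2.imread("pics/scene0.png")
a=np.hstack([crop(S,245,280,100,75,4),crop(S,320,175,100,75,4)])
b=np.hstack([crop(S,240,110,100,75,4),crop(C,385,260,100,75,4)])
cv2.imwrite("pics/c1.png",np.vstack([a,b]))
b=np.hstack([crop(C,240,170,80,75,5),crop(C,255,130,80,75,5)])
cv2.imwrite("pics/c2.png",b)
E
```

```text
(no output)
```

View pics/c1.png

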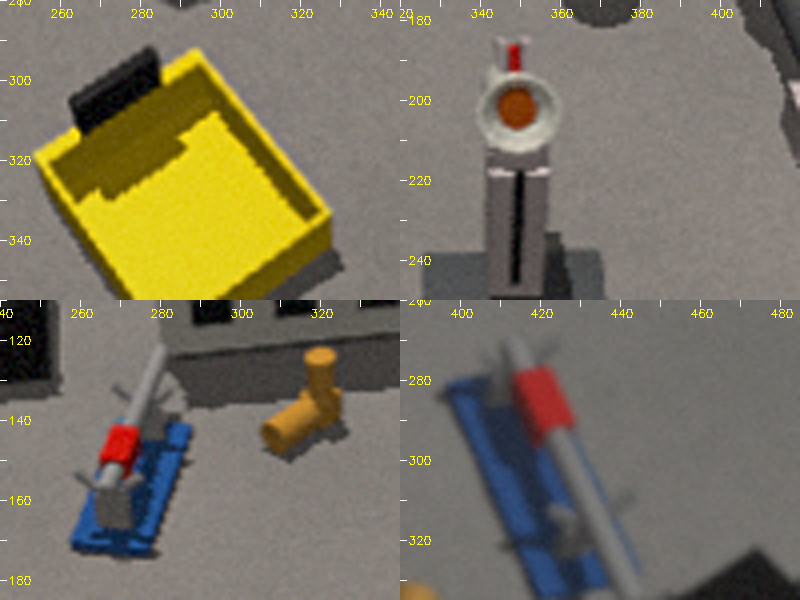

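View pics/c2.png

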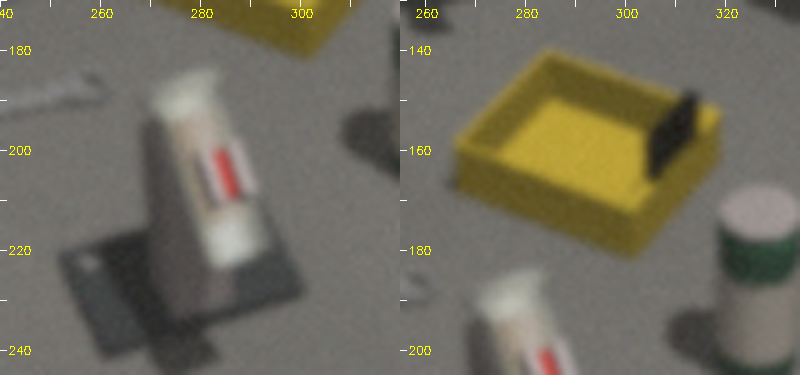

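```bash
python3 - <<'E'
from h import *
C=cams.camera("scene");S=cams.camera("side")
print("inlet tri",tri((S,350,203),(C,277,186)), "side z.18",atz(S,350,203,.18),"outlet scene z.123",atz(C,287,222,.123))
for p in [(327,239),(327,263),(371,262)]: print("plate side",atz(S,*p,.012))
for p in [(251.4,221),(261,241.4),(300.6,228.4)]: print("plate scene",atz(C,*p,.012))
for p in [(254,319),(295,294),(328,333)]: print("tray side",atz(S,*p,.045))
for p in [(266.4,158),(284,140.5),(319,152.4),(301.6,172.4)]: print("tray scene",atz(C,*p,.045))
print("handle",tri((S,270,146),(C,421,285)),atz(S,270,144,.068),atz(C,421,285,.068))
print("tip",atz(S,281,122,.062),atz(C,445,334,.062))
print("stub",atz(C,412,268,.062),"side",atz(S,267,155,.062))
for n,c,p in [("spray",S,(281,233)),("spray",C,(327,171)),("grease",S,(267,203)),("bowl",S,(366,146)),("gauge",S,(365,340)),("elbow",S,(320,126)),("wr",S,(380,312))]: print(n,atz(c,*p,{"spray":.13,"grease":.065,"bowl":.118,"gauge":.096,"elbow":.07,"wr":0}[n]))
E
```

```text
inlet tri [ 0.63838848 -0.0784442   0.17982657] side z.18 [ 0.64046345 -0.07962128  0.18      ] outlet scene z.123 [0.6540607  0.00606249 0.123     ]
plate side [ 0.58239906 -0.05707094  0.012     ]
plate side [ 0.56984622 -0.1386879   0.012     ]
plate side [ 0.68969533 -0.15491379  0.012     ]
plate scene [ 0.69668578 -0.14451811  0.012     ]
plate scene [ 0.70880372 -0.05747439  0.012     ]
plate scene [ 0.5846871  -0.04174347  0.012     ]
tray side [ 0.36909104 -0.29266067  0.045     ]
tray side [ 0.4736653  -0.23982289  0.045     ]
tray side [ 0.53944217 -0.35453679  0.045     ]
tray scene [ 0.5362856  -0.34966332  0.045     ]
tray scene [ 0.43862332 -0.40362428  0.045     ]
tray scene [ 0.36863991 -0.28379299  0.045     ]
tray scene [ 0.47232198 -0.22516286  0.045     ]
handle [0.44465797 0.32701588 0.06410286] [0.44602903 0.33238413 0.068     ] [0.44628212 0.32883958 0.068     ]
tip [0.49246147 0.45996496 0.062     ] [0.48641597 0.46539115 0.062     ]
stub [0.42710971 0.2715583  0.062     ] side [0.43267775 0.28361525 0.062     ]
spray [ 0.45685431 -0.10840368  0.13      ]
spray [ 0.45295544 -0.107379    0.13      ]
grease [0.42199001 0.06272852 0.065     ]
bowl [0.75009682 0.20819633 0.118     ]
gauge [ 0.61334857 -0.40634926  0.096     ]
elbow [0.62834082 0.40065642 0.07      ]
wr [ 0.68105265 -0.29947489  0.        ]
```

```bash
cat >> h.py <<'E'
def go(pos,yaw):
    """offset (tool axes, mm) and roll (deg) to bring TCP to pos with jaw axis along yaw deg (mod 180)"""
    s=manip.sense();R=Ro.from_quat(s["tool_rot"]).as_matrix();p=np.array(s["position"])
    off=R.T@(np.array(pos)-p)*1000
    y0=np.degrees(np.arctan2(R[1,2],R[0,2]))
    d=-(yaw-y0) # tool y is down: positive roll lowers yaw
    d=(d+90)%180-90
    print("t",round(s["time_s"],2),"pos",p.round(4),"yaw",y0.round(1),"ydown",R[:,1].round(3),"q",np.round(s["joint_positions"],2),"F",np.round(s["contact_force"],1),"w",round(s["width"]*1000,1)); print("off",off.round(1),"roll",round(d,1))
E
python3 - <<'E'
from h import *
go((.423,-.264,.17),119.5)
go((.593,.055,.17),172)
go((.446,.329,.17),162)
go((.62,-.21,.272),172)
E
```

```text
t 0.25 pos [ 0.27   -0.5635  0.231 ] yaw -64.4 ydown [-0.     0.001 -1.   ] q [ 1.08  0.42 -0.01  1.61  0.    1.11 -0.05] F [-0.8 -0.5 -0.5] w 85.6
off [-267.4   61.1 -203.9] roll -3.9
t 0.25 pos [ 0.27   -0.5635  0.231 ] yaw -64.4 ydown [-0.     0.001 -1.   ] q [ 1.08  0.42 -0.01  1.61  0.    1.11 -0.05] F [-0.8 -0.5 -0.5] w 85.6
off [-558.6   61.2 -418.1] roll -56.4
t 0.25 pos [ 0.27   -0.5635  0.231 ] yaw -64.4 ydown [-0.     0.001 -1.   ] q [ 1.08  0.42 -0.01  1.61  0.    1.11 -0.05] F [-0.8 -0.5 -0.5] w 85.6
off [-544.4   61.4 -728.8] roll -46.4
t 0.25 pos [ 0.27   -0.5635  0.231 ] yaw -64.4 ydown [-0.     0.001 -1.   ] q [ 1.08  0.42 -0.01  1.61  0.    1.11 -0.05] F [-0.8 -0.5 -0.5] w 85.6
off [-468.4  -40.9 -167.5] roll -56.4
```

```bash
python3 -m crank '{"grip":[85,85,85,85,85,85,85,85,85],"offset":[[-33,8,-25],[-67,16,-51],[-100,24,-76],[-134,31,-102],[-167,38,-127],[-200,46,-152],[-234,53,-178],[-267,61,-204],[-267,61,-204]],"roll":[0,-1,-2,-3,-4,-4,-4,-4,-4]}' 60
python3 - <<'E'
from h import *
go((.423,-.264,.05),119.5)
c=cams.camera("wrist"); im=c["pixels"].copy()
# expected plate top corners (tray x=60..70, y +-30, z=.082)
a=np.radians(119.5);ex=np.array([np.cos(a),np.sin(a),0]);ey=np.array([-ex[1],ex[0],0]);o=np.array([.455,-.321,0])
for p in proj(c,[o+ex*x+ey*y+np.array([0,0,.082]) for x in(.06,.07) for y in(-.03,.03)]): cv2.circle(im,tuple(int(v) for v in p),3,(255,0,255),1)
for x in range(0,640,40): cv2.line(im,(x,0),(x,5),(255,255,255),1)
cv2.imwrite("pics/w1.png",im)
E
```

```text
time_s: 1.38
position: [0.4238, -0.2615, 0.1699]
tool_rot: [-0.182, 0.684, -0.683, 0.182]
contact_force: [0.2, -0.2, 0.4]
width: 0.085
t 1.38 pos [ 0.4238 -0.2615  0.1699] yaw -60.1 ydown [-0.     0.001 -1.   ] q [ 0.65  0.27 -0.18  1.98  0.06  0.9  -0.61] F [ 0.2 -0.2  0.4] w 85.0
off [  2.  119.9   1.9] roll 0.4
```

View pics/w1.png

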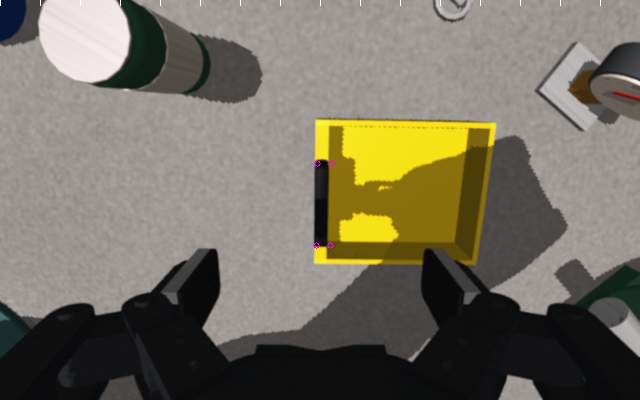

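The plate spans columns 314–328 and rows 160–246. My predicted corners fall within 3 px (about 2 mm), so I'll go down and grip.

```bash
python3 -m crank '{"grip":[85,85,85,85,0,0,0,0,0,0,0,0,0],"offset":[[1,35,0],[1,70,0],[1,100,0],[1,121,0],[1,121,0],[1,121,0],[1,121,0],[1,121,0],[1,121,0],[1,121,0],[1,121,0],[1,121,0],[1,121,0]],"roll":[0,0,0,0,0,0,0,0,0,0,0,0,0]}' 80
python3 - <<'E'
from h import *
go((.423,-.264,.05),119.5)
go((.423,-.20,.26),119.5)
go((.53,.06,.26),172)
go((.593,.055,.08),172)
E
```

```text
time_s: 3.05
position: [0.4221, -0.2651, 0.05]
tool_rot: [0.18, -0.683, 0.684, -0.181]
contact_force: [-2.8, 0.8, 9.8]
width: 0.0088
t 3.05 pos [ 0.4221 -0.2651  0.05  ] yaw -60.4 ydown [ 0.001 -0.001 -1.   ] q [ 0.63  0.46 -0.15  2.05  0.12  0.63 -0.66] F [-2.8  0.8  9.8] w 8.8
off [-1.3  0.  -0.5] roll 0.1
t 3.05 pos [ 0.4221 -0.2651  0.05  ] yaw -60.4 ydown [ 0.001 -0.001 -1.   ] q [ 0.63  0.46 -0.15  2.05  0.12  0.63 -0.66] F [-2.8  0.8  9.8] w 8.8
off [ -33. -210.  -56.] roll 0.1
t 3.05 pos [ 0.4221 -0.2651  0.05  ] yaw -60.4 ydown [ 0.001 -0.001 -1.   ] q [ 0.63  0.46 -0.15  2.05  0.12  0.63 -0.66] F [-2.8  0.8  9.8] w 8.8
off [-254.4 -210.1 -229.2] roll -52.4
t 3.05 pos [ 0.4221 -0.2651  0.05  ] yaw -60.4 ydown [ 0.001 -0.001 -1.   ] q [ 0.63  0.46 -0.15  2.05  0.12  0.63 -0.66] F [-2.8  0.8  9.8] w 8.8
off [-306.7  -30.1 -193.9] roll -52.4
```

```bash
python3 -m crank '{"grip":[0,0,0,0,0,0,0,0,0,0,0,0,0,0,0,0],"offset":[[0,-30,0],[0,-80,0],[0,-130,0],[0,-175,0],[-15,-190,-20],[-36,-190,-47],[-57,-190,-74],[-78,-190,-101],[-99,-190,-128],[-120,-190,-155],[-141,-190,-182],[-162,-190,-209],[-183,-190,-236],[-200,-190,-258],[-207,-190,-267],[-207,-190,-267]],"roll":[0,0,0,0,-5,-10,-15,-20,-25,-30,-35,-40,-45,-50,-52.4,-52.4]}'
python3 - <<'E'
from h import *
go((.525,.064,.105),172)
go((.593,.055,.08),172)
go((.593,.055,.052),172)
c=cams.camera("scene");s=cams.camera("side")
cv2.imwrite("pics/p2.png",np.hstack([c["pixels"][100:380,180:540],s["pixels"][60:340,200:560]]))
E
```

```text
time_s: 5.05
position: [0.4698, 0.07, 0.239]
tool_rot: [-0.464, 0.534, -0.533, 0.464]
contact_force: [-0.2, -1.1, -2.2]
width: 0.0089
t 5.05 pos [0.4698 0.07   0.239 ] yaw -7.9 ydown [-0.001  0.    -1.   ] q [ 0.29  0.17 -0.55  1.95  0.1   1.05 -0.45] F [-0.2 -1.1 -2.2] w 8.9
off [ -1.6 134.   55.6] roll 0.1
t 5.05 pos [0.4698 0.07   0.239 ] yaw -7.9 ydown [-0.001  0.    -1.   ] q [ 0.29  0.17 -0.55  1.95  0.1   1.05 -0.45] F [-0.2 -1.1 -2.2] w 8.9
off [ -2.1 158.9 124.2] roll 0.1
t 5.05 pos [0.4698 0.07   0.239 ] yaw -7.9 ydown [-0.001  0.    -1.   ] q [ 0.29  0.17 -0.55  1.95  0.1   1.05 -0.45] F [-0.2 -1.1 -2.2] w 8.9
off [ -2.1 186.9 124.2] roll 0.1
```

View pics/p2.png

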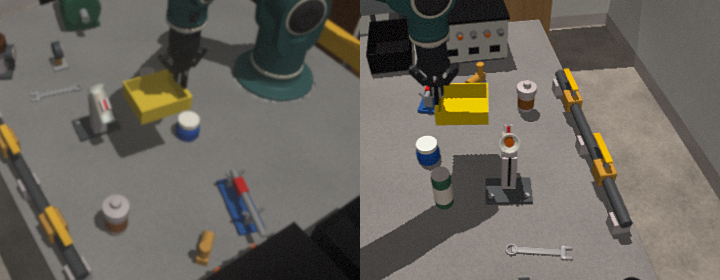

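```bash
python3 -m crank '{"grip":[0,0,0,0,0,0,0,0,0,0,0,0,0,0,0,0,0,0,0],"offset":[[-22,0,27],[-44,0,54],[-67,5,82],[-67,40,82],[-67,75,82],[-67,110,82],[-67,140,82],[-67,162,82],[-60,165,86],[-47,165,95],[-34,165,104],[-21,165,112],[-10,165,120],[-2,166,124],[-2,172,124],[-2,180,124],[-2,186,124],[-2,189,124],[-2,189,124]],"roll":[0,0,0,0,0,0,0,0,0,0,0,0,0,0,0,0,0,0,0]}'
python3 - <<'E'
from h import *
go((.593,.055,.05),172)
c=cams.camera("wrist");cv2.imwrite("pics/w3.png",c["pixels"])
c=cams.camera("scene");s=cams.camera("side")
cv2.imwrite("pics/p3.png",np.vstack([crop(c["pixels"],210,160,160,75,4),crop(s["pixels"],300,150,160,75,4)]))
E
```

```text
time_s: 7.52
position: [0.593, 0.0547, 0.0503]
tool_rot: [-0.464, 0.534, -0.534, 0.464]
contact_force: [0.1, -0.1, -2.4]
width: 0.0089
t 7.53 pos [0.593  0.0547 0.0503] yaw -8.0 ydown [ 0.  0. -1.] q [ 0.2   0.63 -0.45  1.8   0.37  0.79 -0.58] F [ 0.1 -0.1 -2.4] w 8.9
off [-0.3  0.3 -0. ] roll 0.0
```

View pics/p3.png

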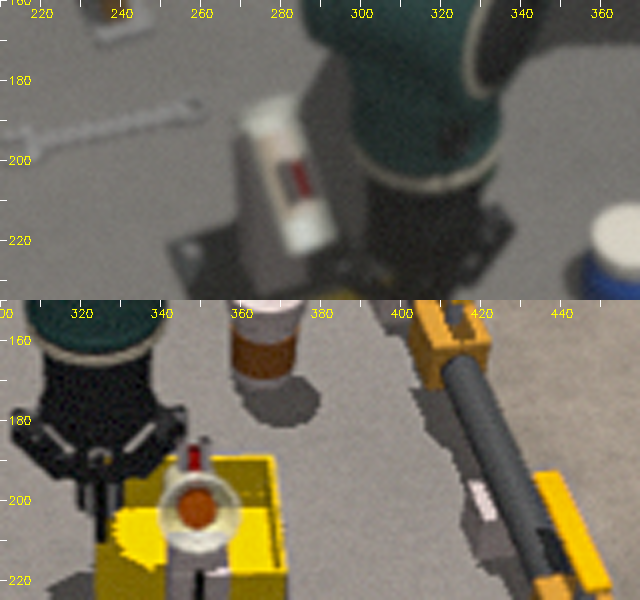

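```bash
python3 -m crank '{"grip":[0,85,85,85,85,85,85,85,85,85],"offset":[[0,2,0],[0,2,0],[0,2,0],[0,2,0],[0,2,0],[0,-10,0],[0,-40,0],[-10,-80,0],[-30,-130,0],[-30,-130,0]],"roll":[0,0,0,0,0,0,0,0,0,0]}' 
python3 - <<'E'
from h import *
go((.446,.329,.17),162)
C=cams.camera("scene");S=cams.camera("side")
cv2.imwrite("pics/p4.png",np.vstack([crop(C["pixels"],230,160,160,75,4),crop(S["pixels"],290,150,160,75,4)]))
E
```

```text
time_s: 8.93
position: [0.5989, 0.0863, 0.1849]
tool_rot: [0.462, -0.532, 0.534, -0.467]
contact_force: [0.0, 0.1, -1.1]
width: 0.085
t 8.93 pos [0.5989 0.0863 0.1849] yaw -7.9 ydown [ 0.007  0.001 -1.   ] q [ 0.2   0.47 -0.52  1.7   0.27  1.03 -0.55] F [ 0.   0.1 -1.1] w 85.0
off [-219.4   14.2 -184.8] roll 10.1
```

View pics/p4.png

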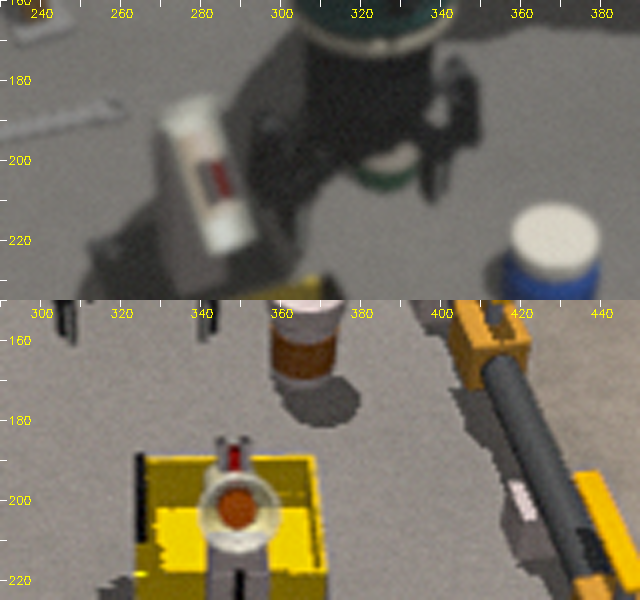

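Tray stands beyond the tube: its far rim in side runs from (325,189) to (369,189), with the tube lined up over it. Now I'll move over the rod and find the handle by colour.

```bash
python3 -m crank '{"grip":[85,85,85,85,85,85,85,85,85],"offset":[[-28,-10,-23],[-56,-20,-46],[-84,-20,-70],[-112,-20,-93],[-140,-15,-116],[-168,-5,-140],[-196,5,-163],[-219,14,-184],[-219,14,-184]],"roll":[1,2,4,5,6,8,9,10,10]}' 
python3 - <<'E'
from h import *
S=cams.camera("side");
print("tray far rim",atz(S,325,189,.045),atz(S,369,189,.045))
c=cams.camera("wrist");im=c["pixels"];cv2.imwrite("pics/w5.png",im)
h=cv2.cvtColor(im,cv2.COLOR_BGR2HSV)
m=(((h[...,0]<6)|(h[...,0]>174))&(h[...,1]>150)&(h[...,2]>60)).astype(np.uint8)
n,l,st,ce=cv2.connectedComponentsWithStats(m);i=1+np.argmax(st[1:,4]);print(st[i],ce[i])
r=cv2.minAreaRect(np.argwhere(l==i)[:,::-1].astype(np.float32));print(r)
b=cv2.boxPoints(r);w=np.array([atz(c,*p,.072) for p in b]);print(w.round(4),"centre",atz(c,*ce[i],.072))
for k in range(2): d=w[k+1]-w[k];print(np.linalg.norm(d),np.degrees(np.arctan2(d[1],d[0]))%180)
go((.446,.329,.045),162)
E
```

```text
time_s: 10.15
position: [0.4434, 0.3276, 0.1649]
tool_rot: [-0.417, 0.572, -0.571, 0.416]
contact_force: [0.3, 0.0, -0.8]
width: 0.0853
tray far rim [0.60240763 0.11116044 0.045     ] [0.73715748 0.08876536 0.045     ]
[ 303  166   35   65 2124] [320.15160075 199.04943503]
((320.0, 198.0), (64.0, 34.0), 90.0)
[[0.4406 0.3542 0.072 ]
 [0.4633 0.3469 0.072 ]
 [0.4492 0.3013 0.072 ]
 [0.4253 0.309  0.072 ]] centre [0.44464473 0.32766394 0.072     ]
0.023859009533290742 162.02067597199255
0.04773886792442635 72.73571298713524
t 10.25 pos [0.4454 0.3258 0.1656] yaw -18.0 ydown [-0.001 -0.001 -1.   ] q [-0.22  0.42 -0.58  1.84  0.28  0.96 -1.24] F [ 0.  -0.5  0.1] w 84.9
off [ -3.4 120.6  -0.4] roll -0.0
```

View pics/w5.png

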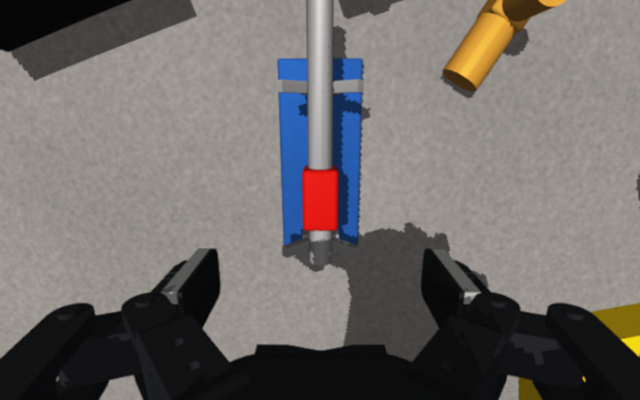

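The handle is at (320,199), between the forks; its size and yaw (72.5°) match. I'll descend, grip lightly and lift a little to see whether the rod droops.

```bash
python3 -m crank '{"grip":[85,85,85,85,0,0,0,0,0,0,0],"offset":[[0,35,0],[0,70,0],[0,105,0],[0,127,0],[0,127,0],[0,127,0],[0,127,0],[0,127,0],[0,127,0],[0,127,0],[0,127,0]],"roll":[0,0,0,0,0,0,0,0,0,0,0]}' 60
python3 -m crank '{"grip":[0,0,0,0,0,0],"offset":[[0,-10,0],[0,-30,0],[0,-60,0],[0,-90,0],[0,-110,0],[0,-110,0]],"roll":[0,0,0,0,0,0]}' 60
cat > rod.py <<'E'
from h import *
def rodline(tag):
    """shaft direction seen in scene+side: fit by bright metallic pixels near predicted rod"""
    s=manip.sense();R=Ro.from_quat(s["tool_rot"]).as_matrix();p=np.array(s["position"])-.019*R[:,1]
    C=cams.camera("scene");S=cams.camera("side")
    out=[]
    for n,c in(("scene",C),("side",S)):
        u=proj(c,p)[0];print(n,"handle",u.round(0))
        x0=int(np.clip(u[0]-50,0,540));y0=int(np.clip(u[1]-37,0,325))
        out.append(crop(c["pixels"],x0,y0,100,75,4))
    cv2.imwrite(f"pics/{tag}.png",np.hstack(out))
E
python3 - <<'E'
from rod import *
rodline("r1")
go((.62,-.21,.272),172)
E
```

```text
time_s: 11.62
position: [0.4444, 0.3273, 0.0404]
tool_rot: [-0.416, 0.572, -0.572, 0.416]
contact_force: [-11.9, -0.1, 14.1]
width: 0.0249
time_s: 12.38
position: [0.4463, 0.3269, 0.1516]
tool_rot: [0.414, -0.572, 0.572, -0.417]
contact_force: [-0.5, -0.1, -2.4]
width: 0.0255
scene handle [428. 260.]
side handle [267. 120.]
t 12.47 pos [0.4455 0.3262 0.1493] yaw -18.0 ydown [ 0. -0. -1.] q [-0.23  0.44 -0.57  1.86  0.3   0.93 -1.25] F [ 1.   0.4 -3.2] w 25.0
off [ 455.9 -122.6  331.9] roll -10.0
```

View pics/r1.png

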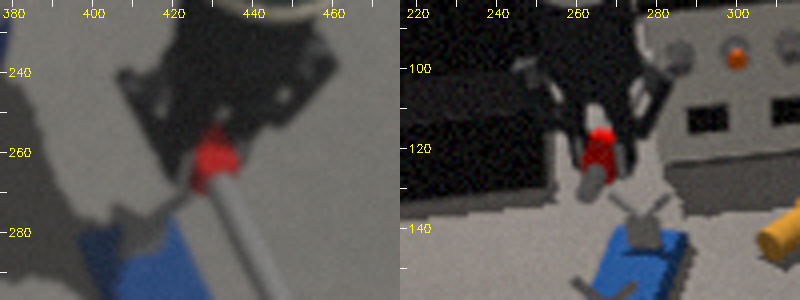

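The shaft leaves the handle at (431,265) and passes (449,297) in scene; the stub end is at about (264,129) in side. I'll compare both with predictions for different tilts.

```bash
python3 - <<'E'
from rod import *
C=cams.camera("scene");S=cams.camera("side");W=cams.camera("wrist")
s=manip.sense();p=np.array(s["position"])+[0,0,.019];yaw=np.radians(72.3)
for t in(-15,0,15,25,35,50):
    a=np.radians(t);d=np.array([np.cos(yaw)*np.cos(a),np.sin(yaw)*np.cos(a),-np.sin(a)])
    print(t,"sc shaft50,tip",proj(C,p+.05*d).round(0),proj(C,p+.147*d).round(0),"side stub",proj(S,p-.053*d).round(0),"wrist tip",proj(W,p+.147*d).round(0),proj(W,p+.05*d).round(0))
cv2.imwrite("pics/w6.png",W["pixels"])
im=W["pixels"];hsv=cv2.cvtColor(im,cv2.COLOR_BGR2HSV)
for v in(20,60,100,130,150):  # row profile near centre column
    g=im[v,260:380].astype(int); bright=np.where((g.min(1)>110)&(g.max(1)-g.min(1)<25))[0]
    print(v, (bright.min()+260,bright.max()+260,len(bright)) if len(bright) else None)
m=(((hsv[...,0]<6)|(hsv[...,0]>174))&(hsv[...,1]>150)&(hsv[...,2]>60))
ys,xs=np.where(m[:,280:360]);print("red rows",ys.min(),ys.max(),xs.min()+280,xs.max()+280, "wrist pred handle ends",proj(W,p+.023*np.array([np.cos(yaw),np.sin(yaw),0])),proj(W,p))
print(s["wrist_torque"])
E
```

```text
-15 sc shaft50,tip [[437. 272.]] [[457. 299.]] side stub [[263. 134.]] wrist tip [[ 316. -268.]] [[319. 161.]]
0 sc shaft50,tip [[436. 276.]] [[454. 311.]] side stub [[262. 131.]] wrist tip [[ 317. -163.]] [[320. 151.]]
15 sc shaft50,tip [[435. 279.]] [[450. 318.]] side stub [[262. 127.]] wrist tip [[318. -82.]] [[320. 151.]]
25 sc shaft50,tip [[434. 280.]] [[446. 320.]] side stub [[262. 125.]] wrist tip [[319. -35.]] [[320. 156.]]
35 sc shaft50,tip [[433. 280.]] [[441. 321.]] side stub [[262. 122.]] wrist tip [[319.   6.]] [[320. 163.]]
50 sc shaft50,tip [[430. 280.]] [[435. 318.]] side stub [[262. 117.]] wrist tip [[320.  61.]] [[320. 178.]]
20 (np.int64(260), np.int64(379), 114)
60 (np.int64(260), np.int64(379), 75)
100 (np.int64(260), np.int64(379), 65)
130 (np.int64(260), np.int64(379), 67)
150 (np.int64(260), np.int64(379), 67)
red rows 217 343 284 356 wrist pred handle ends [[320.03042752 221.26505519]] [[320.42239821 275.20605904]]
[-0.11900591 -0.0208355  -0.04935722]
```

The rod still lies level at 60 N (slope 1.76; level would be 1.96, tip-down steeper). I'll lift clear, carry it to the inlet side, and drop to 20 N on the way to see whether it sags.

```bash
python3 -m crank '{"grip":[0,0,0,0,0,0,0,0,0,0,0,0,0,0,0,0,0,0],"offset":[[0,-50,0],[0,-100,0],[0,-150,0],[0,-200,0],[30,-210,20],[70,-210,45],[115,-210,75],[160,-210,104],[205,-210,133],[250,-210,163],[295,-210,192],[340,-210,221],[385,-210,251],[430,-210,280],[470,-210,306],[495,-210,322],[501,-210,326],[501,-210,326]],"roll":[0,0,0,0,0,-1,-2,-3,-4,-5,-6,-7,-8,-9,-10,-10,-10,-10]}' 20
cat >> rod.py <<'E'
def tilt(yawd=82.2):
    """tilt (tip down +) from red+shaft in the side view: score edge strength along predicted silhouette"""
    C=cams.camera("scene");S=cams.camera("side")
    s=manip.sense();R=Ro.from_quat(s["tool_rot"]).as_matrix();p=np.array(s["position"])-.019*R[:,1];y=np.radians(yawd)
    for n,c in(("scene",C),("side",S)):
        g=cv2.cvtColor(c["pixels"],cv2.COLOR_BGR2GRAY).astype(np.float32);best=[]
        cen=-c["R"].T@c["t"]
        for t in range(-20,91,1):
            a=np.radians(t);d=np.array([np.cos(y)*np.cos(a),np.sin(y)*np.cos(a),-np.sin(a)])
            v=p-cen;w=np.cross(d,v);w/=np.linalg.norm(w)
            k=np.linspace(.04,.14,40)[:,None];L=p+k*d
            f=lambda o:cv2.remap(g,proj(c,L+o*w).astype(np.float32)[None],None,1)[0]
            i=f(0)+f(.005)+f(-.005);best.append((np.median(np.abs(f(.006)-f(.013)))+np.median(np.abs(f(-.006)-f(-.013))),t))
        print(n,"tilt candidates",sorted(best)[::-1][:5])
E
python3 - <<'E'
from rod import *
tilt();rodline("r2");go((.62,-.21,.272),172);print(manip.sense()["wrist_torque"])
E
```

```text
time_s: 14.88
position: [0.6007, -0.2503, 0.3585]
tool_rot: [-0.464, 0.534, -0.533, 0.464]
contact_force: [0.2, 0.9, -2.3]
width: 0.0255
scene tilt candidates [(np.float32(72.052246), 3), (np.float32(71.56641), 4), (np.float32(69.99805), 5), (np.float32(69.75195), 2), (np.float32(66.526855), 1)]
side tilt candidates [(np.float32(56.65381), 54), (np.float32(56.23828), 33), (np.float32(53.694824), 60), (np.float32(53.305176), 55), (np.float32(52.663086), 61)]
scene handle [255.  90.]
side handle [350. 200.]
t 15.07 pos [ 0.6008 -0.2495  0.3595] yaw -7.9 ydown [ 0.  0. -1.] q [ 0.55  0.4  -0.29  1.36  0.11  1.39  0.13] F [-0.5  0.9 -2.4] w 25.2
off [-41.8  87.5  13.6] roll 0.1
[-0.0794652   0.0113776  -0.02701681]
```

The scene view gives a tilt of about 3°, so the pads hold the rod level even at 20 N. I'll tilt it on the tube itself: put the tip just under the bore's roof and swing the hand up about it. First I'll go down to the pre-insert pose.

```bash
python3 -m crank '{"grip":[0,0,0,0,0,0,0,0,0],"offset":[[4,40,17],[4,85,17],[4,130,17],[4,170,17],[4,195,17],[4,203,17],[-8,203,17],[-18,203,17],[-18,203,17]],"roll":[0,0,0,0,0,0,0,0,0]}' 25
cat >> rod.py <<'E'
I=np.array([.640,-.078,.180]);H=np.array([np.cos(np.radians(82.2)),np.sin(np.radians(82.2)),0]);N=np.array([H[1],-H[0],0])
def hz():
    s=manip.sense();p=np.array(s["position"])+[0,0,.0187]-I;print("t",round(s["time_s"],2),"handle h %.1f z %.1f perp %.1f"%(p@H*1000,p[2]*1000+180,p@N*1000),"F",np.round(s["contact_force"],1),"T",np.round(s["wrist_torque"],2),"w",round(s["width"]*1000,1))
E
python3 - <<'E'
from rod import *
hz();tilt()
S=cams.camera("side");C=cams.camera("scene");im=S["pixels"].copy()
# ring check: predicted flare circle, outer r=27
ax=np.array([*(H[:2]*.8192),-.5736]);up=np.cross(N,ax)
th=np.linspace(0,2*np.pi,40)
o=[]
for c,x0,y0 in((S,300,160),(C,230,150)):
    k=crop(c["pixels"],x0,y0,100,75,4)
    for r,s in((.027,0),(.019,.1)):
        for q in proj(c,[I+s*ax+r*(np.cos(t)*N+np.sin(t)*up) for t in th]): cv2.circle(k,(int((q[0]-x0)*4+2),int((q[1]-y0)*4+2)),1,(255,0,255),-1)
    o.append(k)
cv2.imwrite("pics/r3.png",np.hstack(o))
E
```

```text
time_s: 16.2
position: [0.6208, -0.2337, 0.1574]
tool_rot: [0.464, -0.533, 0.534, -0.465]
contact_force: [1.0, -0.4, -1.7]
width: 0.0251
t 16.2 handle h -156.9 z 176.1 perp 2.1 F [ 1.  -0.4 -1.7] T [-0.12  0.01 -0.  ] w 25.1
scene tilt candidates [(np.float32(51.771973), -6), (np.float32(51.72119), -7), (np.float32(49.915527), -8), (np.float32(48.56836), -5), (np.float32(47.890137), -9)]
side tilt candidates [(np.float32(59.27832), 53), (np.float32(58.027344), 52), (np.float32(50.087402), 63), (np.float32(49.543945), 62), (np.float32(49.152344), 51)]
```

View pics/r3.png

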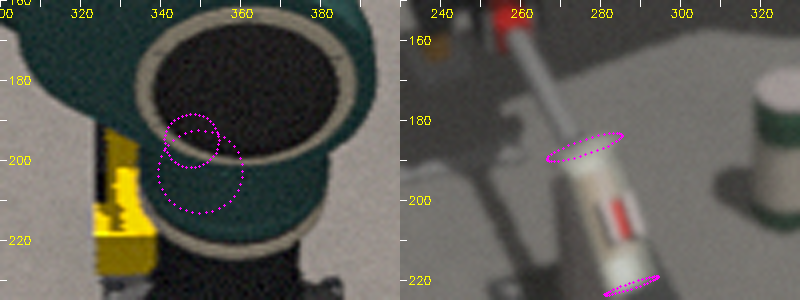

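The overlaid rings match the inlet and outlet in scene, with the shaft aimed at the mouth at (274,187). Now insert level and swing up in small rows.

```bash
python3 -m crank '{"grip":[0,0,0,0,0,0,0,0,0],"offset":[[-10,1,-2],[-20,1,-2],[-28,1,-2],[-32,1,-2],[-32,-8,-2],[-32,-19,-2],[-34,-29,-2],[-36,-39,-2],[-36,-39,-2]],"roll":[0,0,0,0,0,0,0,0,0]}' 25
python3 - <<'E'
from rod import *
hz();tilt()
E
```

```text
time_s: 17.52
position: [0.6233, -0.2002, 0.1967]
tool_rot: [0.464, -0.533, 0.535, -0.464]
contact_force: [-0.9, -4.3, -2.1]
width: 0.0255
t 17.52 handle h -123.4 z 215.4 perp 0.0 F [-0.9 -4.3 -2.1] T [-0.97  0.29  0.07] w 25.5
scene tilt candidates [(np.float32(61.115723), 8), (np.float32(60.28711), 7), (np.float32(59.239258), 9), (np.float32(57.384277), 6), (np.float32(56.40576), 10)]
side tilt candidates [(np.float32(55.655273), 52), (np.float32(55.019043), 64), (np.float32(54.125), 53), (np.float32(53.808105), 63), (np.float32(53.677734), 65)]
```

```bash
python3 -m crank '{"grip":[0,0,0,0,0,0,0,0],"offset":[[-3,-10,0],[-7,-19,0],[-12,-28,0],[-16,-37,0],[-21,-43,0],[-26,-49,0],[-28,-53,0],[-28,-53,0]],"roll":[0,0,0,0,0,0,0,0]}' 25
python3 - <<'E'
from rod import *
hz();tilt()
E
```

```text
time_s: 18.62
position: [0.6271, -0.1716, 0.2489]
tool_rot: [0.464, -0.533, 0.534, -0.464]
contact_force: [-1.3, -4.9, -0.3]
width: 0.0253
t 18.62 handle h -94.5 z 267.6 perp -0.1 F [-1.3 -4.9 -0.3] T [-1.29  0.33 -0.01] w 25.3
scene tilt candidates [(np.float32(82.62988), 39), (np.float32(81.89453), 40), (np.float32(81.66553), 43), (np.float32(81.563965), 45), (np.float32(81.45508), 38)]
side tilt candidates [(np.float32(109.41992), 48), (np.float32(106.19873), 49), (np.float32(105.78125), 88), (np.float32(105.06494), 86), (np.float32(104.430176), 89)]
```

Tilt is about 39°. Bring it onto the axis and push down the bore.

```bash
python3 -m crank '{"grip":[0,0,0,0,0,0,0,0,0,0,0,0,0,0,0,0],"offset":[[4,8,0],[8,16,0],[4,19,0],[0,22,0],[-4,25,0],[-8,28,0],[-12,31,0],[-16,33.5,0],[-20,36,0],[-24.5,39,0],[-28.5,42,0],[-32.5,45,0],[-36,47.5,0],[-39,49.5,0],[-39,49.5,0],[-39,49.5,0]],"roll":[0,0,0,0,0,0,0,0,0,0,0,0,0,0,0,0]}' 45
cat >> rod.py <<'E'
def orange():
    for n in("scene","side"):
        im=cams.camera(n)["pixels"];h=cv2.cvtColor(im,cv2.COLOR_BGR2HSV)
        m=((h[...,0]>4)&(h[...,0]<17)&(h[...,1]>130)&(h[...,2]>50)).astype(np.uint8)
        k,l,st,ce=cv2.connectedComponentsWithStats(m)
        print(n,[(st[i,4],ce[i].round(0).tolist()) for i in range(1,k) if st[i,4]>12 and 230<ce[i][0]<420 and 150<ce[i][1]<300])
E
python3 - <<'E'
from rod import *
hz();tilt();orange()
E
```

```text
time_s: 20.72
position: [0.6323, -0.1328, 0.1987]
tool_rot: [-0.464, 0.534, -0.533, 0.464]
contact_force: [-0.8, -0.0, -1.7]
width: 0.0253
t 20.73 handle h -55.3 z 217.4 perp -0.2 F [-0.8 -0.  -1.7] T [ 0.11 -0.01  0.07] w 25.3
scene tilt candidates [(np.float32(58.344727), 48), (np.float32(58.129395), 47), (np.float32(56.33838), 56), (np.float32(56.32373), 45), (np.float32(56.25244), 46)]
side tilt candidates [(np.float32(119.98926), 44), (np.float32(115.03076), 48), (np.float32(110.137695), 45), (np.float32(106.9624), 49), (np.float32(101.43555), 39)]
scene [(np.int32(145), [291.0, 246.0])]
side []
```

```bash
python3 - <<'E'
from rod import *
C=cams.camera("scene");im=C["pixels"];h=cv2.cvtColor(im,cv2.COLOR_BGR2HSV)
m=((h[...,0]>4)&(h[...,0]<17)&(h[...,1]>130)&(h[...,2]>50)).astype(np.uint8);m[:,:230]=0;m[:,420:]=0
n,l,st,ce=cv2.connectedComponentsWithStats(m);i=1+np.argmax(st[1:,4])
r=cv2.minAreaRect(np.argwhere(l==i)[:,::-1].astype(np.float32));print(st[i],r,[atz(C,*p,.025).round(3) for p in cv2.boxPoints(r)])
print("tray floor centre pix",proj(C,[.66,.043,.004]),"outlet",proj(C,[.6513,.003,.123]))
cv2.imwrite("pics/r4.png",np.hstack([crop(C["pixels"],240,150,100,130,4),crop(cams.camera("side")["pixels"],300,130,100,130,4)]))
E
```

```text
[286 237  10  19 143] ((290.5, 246.0), (18.0, 9.0), 90.0) [array([ 0.644, -0.025,  0.025]), array([ 0.621, -0.011,  0.025]), array([0.655, 0.046, 0.025]), array([0.676, 0.033, 0.025])]
tray floor centre pix [[292.9216191  259.64902374]] outlet [[287.33491343 220.89840015]]
```

View pics/r4.png

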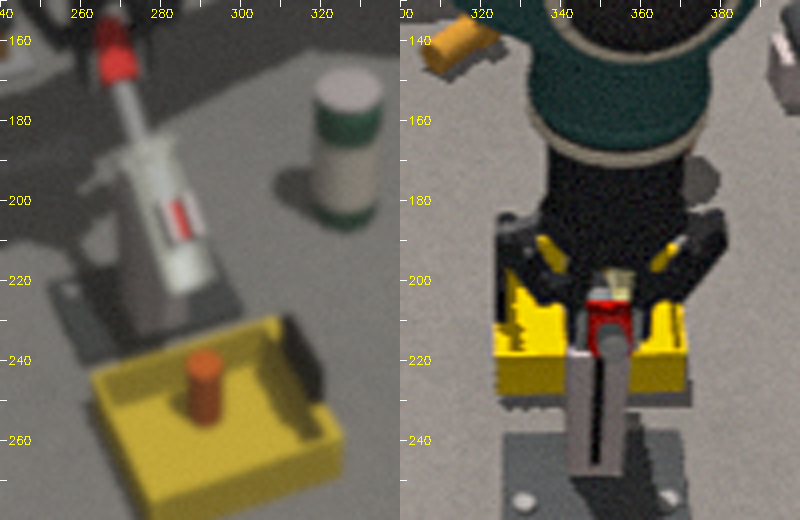

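The slug stands upright on the tray floor (scene (291,246), base near (291,254)), and the rod is still in the bore. Withdraw along the axis and lift.

```bash
python3 -m crank '{"grip":[0,0,0,0,0,0,0,0,0,0,0,0,0,0,0],"offset":[[6,-4,0],[16,-11,0],[26,-18.5,0],[36,-25.5,0],[47,-33,0],[58,-41,0],[69,-48.5,0],[80,-56,0],[88,-62,0],[92,-70,0],[92,-95,0],[92,-125,0],[92,-150,0],[92,-160,0],[92,-160,0]],"roll":[0,0,0,0,0,0,0,0,0,0,0,0,0,0,0]}' 45
python3 - <<'E'
from rod import *
hz();tilt();orange();go((.4446,.3277,.36),162);go((.4446,.3277,.16),162)
E
```

```text
time_s: 22.9
position: [0.6196, -0.2239, 0.3588]
tool_rot: [0.464, -0.534, 0.534, -0.464]
contact_force: [0.0, 0.6, -4.0]
width: 0.0252
t 22.9 handle h -147.3 z 377.5 perp -0.4 F [ 0.   0.6 -4. ] T [-0.1  -0.02  0.01] w 25.2
scene tilt candidates [(np.float32(63.77246), 31), (np.float32(63.48242), 30), (np.float32(63.25049), 33), (np.float32(63.143066), 32), (np.float32(63.091797), 34)]
side tilt candidates [(np.float32(117.660645), 45), (np.float32(103.370605), 46), (np.float32(87.35254), 44), (np.float32(74.470215), 47), (np.float32(66.77051), 41)]
scene [(np.int32(144), [291.0, 246.0])]
side []
t 23.1 pos [ 0.6193 -0.224   0.3576] yaw -8.0 ydown [-0.002  0.001 -1.   ] q [ 0.5   0.42 -0.29  1.34  0.12  1.4   0.08] F [-0.1  0.  -1.8] w 25.0
off [-522.    -1.8 -249.8] roll 10.0
t 23.1 pos [ 0.6193 -0.224   0.3576] yaw -8.0 ydown [-0.002  0.001 -1.   ] q [ 0.5   0.42 -0.29  1.34  0.12  1.4   0.08] F [-0.1  0.  -1.8] w 25.0
off [-521.9  198.2 -249.4] roll 10.0
```

```bash
python3 -m crank '{"grip":[0,0,0,0,0,0,0,0,0,0,0,0,0,0,0,0],"offset":[[-25,0,-12],[-65,0,-31],[-110,0,-53],[-155,0,-74],[-200,0,-96],[-245,0,-117],[-290,0,-139],[-335,0,-160],[-380,0,-182],[-425,0,-203],[-465,10,-222],[-495,30,-237],[-515,60,-246],[-522,100,-250],[-522,120,-250],[-522,120,-250]],"roll":[0,1,2,3,4,5,6,7,8,9,10,10,10,10,10,10]}' 45
python3 - <<'E'
from rod import *
tilt(72.3);go((.4446,.3277,.135),162);go((.4446,.3277,.0405),162)
E
```

```text
time_s: 25.1
position: [0.4439, 0.3271, 0.2373]
tool_rot: [-0.417, 0.572, -0.572, 0.415]
contact_force: [0.1, -0.1, -1.2]
width: 0.0253
scene tilt candidates [(np.float32(42.13086), 45), (np.float32(42.066406), 43), (np.float32(41.887695), 31), (np.float32(41.601562), 42), (np.float32(41.29004), 44)]
side tilt candidates [(np.float32(111.46631), 39), (np.float32(104.492676), 40), (np.float32(96.92383), 38), (np.float32(91.98047), 20), (np.float32(89.9668), 19)]
t 25.2 pos [0.4448 0.3277 0.2394] yaw -18.0 ydown [ 0.  0. -1.] q [-0.21  0.33 -0.59  1.77  0.21  1.1  -1.18] F [-0.1 -0.  -1.8] w 25.2
off [  0.2 104.4  -0.2] roll -0.0
t 25.2 pos [0.4448 0.3277 0.2394] yaw -18.0 ydown [ 0.  0. -1.] q [-0.21  0.33 -0.59  1.77  0.21  1.1  -1.18] F [-0.1 -0.  -1.8] w 25.2
off [  0.2 198.9  -0.2] roll -0.0
```

Tilt is still about 39°, directly above the cradle. Lowering so that the front fork levels the rod in the light grip.

```bash
python3 -m crank '{"grip":[0,0,0,0,0,0,0,0,0,0,0,0,0,0,0,0],"offset":[[0,40,0],[0,85,0],[0,115,0],[0,128,0],[0,136,0],[0,144,0],[0,152,0],[0,160,0],[0,168,0],[0,175,0],[0,182,0],[0,188,0],[0,193,0],[0,197,0],[0,199,0],[0,199,0]],"roll":[0,0,0,0,0,0,0,0,0,0,0,0,0,0,0,0]}' 22
python3 - <<'E'
from rod import *
tilt(72.3);go((.4446,.3277,.0405),162);print(manip.sense()["wrist_torque"])
E
```

```text
time_s: 27.2
position: [0.4447, 0.3279, 0.0412]
tool_rot: [0.415, -0.572, 0.572, -0.416]
contact_force: [-9.4, -7.4, 16.3]
width: 0.025
scene tilt candidates [(np.float32(51.700195), -5), (np.float32(50.33496), -6), (np.float32(50.237305), -4), (np.float32(47.472168), -7), (np.float32(47.20752), -3)]
side tilt candidates [(np.float32(45.822754), 15), (np.float32(44.683594), 16), (np.float32(43.30078), 14), (np.float32(42.194824), 17), (np.float32(42.166016), 13)]
t 27.3 pos [0.4447 0.328  0.0413] yaw -18.0 ydown [ 0.001  0.    -1.   ] q [-0.31  0.6  -0.48  1.91  0.4   0.73 -1.34] F [-9.1 -5.8 15.8] w 25.3
off [0.3 0.8 0. ] roll 0.0
[-0.73895509  1.84116677  0.15145421]
```

```bash
python3 -m crank '{"grip":[30,45,85,85,85,85,85,85,85,85],"offset":[[0,0,0],[0,0,0],[0,0,0],[0,0,0],[0,-10,0],[0,-40,0],[0,-80,0],[0,-120,0],[0,-126,0],[0,-126,0]],"roll":[0,0,0,0,0,0,0,0,0,0]}' 
python3 - <<'E'
from rod import *
orange()
c=cams.camera("wrist");im=c["pixels"];cv2.imwrite("pics/w9.png",im)
h=cv2.cvtColor(im,cv2.COLOR_BGR2HSV)
m=(((h[...,0]<6)|(h[...,0]>174))&(h[...,1]>150)&(h[...,2]>60)).astype(np.uint8)
n,l,st,ce=cv2.connectedComponentsWithStats(m);i=1+np.argmax(st[1:,4]);print(st[i],"centre",atz(c,*ce[i],.072))
b=cv2.boxPoints(cv2.minAreaRect(np.argwhere(l==i)[:,::-1].astype(np.float32)));w=np.array([atz(c,*p,.072) for p in b]);print(w.round(4))
for k in range(2): d=w[k+1]-w[k];print(np.linalg.norm(d),np.degrees(np.arctan2(d[1],d[0]))%180)
# change against the first over-rod wrist picture
o=cv2.imread("pics/w5.png");d=cv2.absdiff(o,im).max(2)[:235,230:400];print("diff px>60",(d>60).sum())
# others, side and scene vs start
for nme in("side","scene"):
    a=cams.camera(nme)["pixels"];b0=cv2.imread(f"pics/{nme}0.png")
    for t,z,X in(("spray",.13,(.455,-.108)),("grease",.065,(.422,.0627)),("bowl",.118,(.75,.208)),("gauge",.07,(.613,-.406)),("elbow",.05,(.628,.40)),("wrench",.0,(.681,-.2995))):
        u,v=proj(cams.camera(nme),[*X,z])[0].astype(int);r=22
        if 25<u<615 and 25<v<375:print(nme,t,(cv2.absdiff(a,b0).max(2)[v-r:v+r,u-r:u+r]>60).mean().round(3),end="; ")
    print()
go((.4446,.3277,.2),162)
E
```

```text
time_s: 28.55
position: [0.4447, 0.3275, 0.1661]
tool_rot: [0.415, -0.572, 0.572, -0.416]
contact_force: [-0.4, -0.4, 0.2]
width: 0.085
scene [(np.int32(147), [291.0, 246.0])]
side [(np.int32(124), [365.0, 164.0])]
[ 303  171   35   65 2091] centre [0.4434174 0.3250964 0.072    ]
[[0.4393 0.3518 0.072 ]
 [0.462  0.3444 0.072 ]
 [0.4477 0.2986 0.072 ]
 [0.4237 0.3064 0.072 ]]
0.02391789538946894 161.9345944179576
0.04805129100952009 72.65601414252808
diff px>60 529
side spray 0.26; side grease 0.377; side bowl 0.0; side gauge 0.0; side elbow 0.0; side wrench 0.0; 
scene spray 0.142; scene grease 0.146; scene bowl 0.17; scene gauge 0.0; scene elbow 0.0; scene wrench 0.0; 
t 29.4 pos [0.4447 0.3276 0.1658] yaw -18.0 ydown [-0.  0. -1.] q [-0.23  0.42 -0.57  1.84  0.27  0.96 -1.24] F [-0.3  0.3  0.1] w 84.7
off [ -0.1 -34.2  -0.1] roll -0.0
```

```bash
python3 - <<'E'
from rod import *
for nme in("side","scene"):
    c=cams.camera(nme);a=c["pixels"];b0=cv2.imread(f"pics/{nme}0.png")
    for t,z,X in(("spray",.13,(.455,-.108)),("grease",.065,(.422,.0627)),("bowl",.118,(.75,.208))):
        u,v=proj(c,[*X,z])[0].astype(int);r=9
        T=b0[v-r:v+r,u-r:u+r];A=a[v-r-25:v+r+25,u-r-25:u+r+25]
        q=cv2.matchTemplate(A,T,cv2.TM_CCOEFF_NORMED);_,mx,_,loc=cv2.minMaxLoc(q);print(nme,t,round(mx,2),"shift",loc[0]-25,loc[1]-25)
a=cams.camera("scene");b=cv2.imread("pics/scene0.png")
# slug upright model in scene
for z in(.004,.064): print("slug axis at z",z,atz(a,291,253 if z<.01 else 239,z).round(3))
E
```

```text
side spray 0.94 shift 0 0
side grease 0.61 shift 1 3
side bowl 1.0 shift 0 0
scene spray 0.86 shift 0 1
scene grease 0.78 shift -2 1
scene bowl 0.98 shift 0 0
slug axis at z 0.004 [0.653 0.019 0.004]
slug axis at z 0.064 [0.651 0.019 0.064]
```

```bash
python3 -c "
from workcell import manip
print(manip.hand_in(), manip.sense()['time_s'])"
```

```text
the job is handed in; nothing more can be done
the job is handed in; nothing more can be done
```

The job is done and handed in at about 30 s on the robot's clock. The tray was set under the outlet and released. The rod then drove the slug out into it and was laid back in its cradle.

The gripper can't tilt, so I tipped the rod inside the light grip by pressing its tip against the tube's inner roof. The front fork levelled it again when I lowered it into the cradle.

**Last checks:**
- **Slug:** it stands upright in the tray at about (0.652, 0.019). That is about 25 mm from the tray centre, towards the tube, and it didn't move after the drop.
- **Tray:** its centre measured about (0.662, 0.041), against the drop spot I worked out at (0.657, 0.046). That is about 7 mm off, and it was only measured before the push.
- **Rod:** it lies level in both forks at its original yaw. The handle is about 3 mm further back along its length than before.
- **Robot:** the hand was open, clear of everything, and the force reading was near zero.
- **Other objects:** the bowl, gauge, elbow, wrench and spray can showed no shift beyond a pixel.

**Checks that were weaker or disagreed:**
- **Grease tub:** its image match was poor (0.61 and 0.78, with shifts of 2–3 pixels). I put this down to the arm's shadow; the arm never came near it at low height.
- **Rod tilt:** my side-camera tilt readings disagreed with the scene camera, by up to about 20° at the final laying-down. I relied on the scene view, and on the wrist view for the final lie.

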